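Send a packed carton through the sprung flap gate to the end stop of a dispatch lane

TASK

Slide the packed carton that lies at the open end of the dispatch lane along the deck, in between the guides and on through the pair of sprung flaps, until you feel it come up firm against the plate of the end stop; then lift clear so that the flaps swing shut behind it and leave it there, flat against the plate. Push steadily and gently, never with more than 25 N on the carton, and do not disturb the other things on the bench.

Things in the scene. Friction and masses are not known exactly. Their poses are not given: they have to be found in the camera images.
- lane: Fixed metal slide lane, 700 mm long (its x -370 to +330), 190 wide, open above; steel deck 40 mm over the bench. Origin at bench level under the gate; x = direction of travel (roughly robot's left), y across, z up. Guides 36 mm tall, inner faces 51 mm off centre at x -85 to -8 and 125 to 299 (76 off between, for the open flaps); entry flares to 84 off centre at x -165.
- gate (a point): Middle of the flap gate, on the deck's surface; axes as the lane's. The two flaps, shut, meet here and stand across the lane at lane x = 0, up to 50 mm above the deck. They open only in the direction of travel and can shut only when nothing stands within 70 mm past this point.
- flap_left (a joint): Angle of the left (lane +y) sprung flap: 0 shut across the lane, 1.5 rad open along the lane in the direction of travel. Steel leaf 50 mm tall with rounded edge, on an upright pin 70 mm left of the centre line at lane x = 0, reaching 69 mm, almost to the middle. Its spring closes it with about 0.4 N at the tip when shut, 1.4 N fully open.
- flap_right (a joint): Angle of the right (lane -y) sprung flap, mirror image of the left one: 0 shut, 1.5 rad open.
- end_stop: Adjustable end stop on the deck: grey clamp block 30 x 60 x 50 mm, black knob on top. Origin under the block, on the deck, 295 mm past the gate; x along travel. In front of it, on a rod, the upright steel plate, 84 mm wide, 5 thick, 3 to 53 mm above the deck. The plate's face is clamped anywhere from 47 to 92 mm before the origin; this is not measured: find it by feel or by eye.
- carton_mid (a point): Centre of the packed brown carton, 120 mm long (its x), 96 wide (y), 60 tall, 0.42 to 0.78 kg, paper tape along its top, small blank label. It starts on the deck before the flared entry, its x roughly along the lane, somewhat skewed and off centre. Too wide to grip; slides on the deck with 1 to 3 N of friction.
- tape_roll: Bystander: roll of brown tape lying flat on the bench beyond the lane, 100 mm across, 48 mm tall; origin under its centre.
- label_roll: Bystander: roll of white labels lying flat on the bench beyond the lane, 90 mm across, 55 mm tall; origin under its centre.
- small_box: Bystander: small flat cardboard box 110 x 75 x 35 mm on the bench beyond the lane; origin under its centre.
Things that resemble listed ones, but are neither listed nor needed, are in the scene too. Leave any blue or purple look-alike of the part that bears carton_mid alone.

How it is judged (in metres and radians):
On the way, in this order (a step that is already met when the one before it is completed fails the run):
1. the carton, on the deck, has pushed both flaps well open and is passing between them (value of joint each of flap_left, flap_right above 0.6 rad and x of carton_mid in the frame of lane between -0.06 and 0.09 m and z of carton_mid in the frame of lane below 0.085 m), for 0.1 s.
2. the carton, wholly past the gate, has been pressed up firm against the stop plate (more than 3 N) (x of carton_mid in the frame of lane above 0.135 m and contact force between carton and end_stop above 3 N), for 0.1 s.
At the end, for the whole second after the job is handed in: The carton lies flat on the deck, wholly past the gate, square in the lane (within 4 degrees), at rest, within 4 mm of the stop plate; both flaps are shut (within 0.08 rad) (x of end_stop_plate in the frame of carton_mid below 0.0665 m and x of carton_mid in the frame of lane above 0.135 m and z of carton_mid in the frame of lane below 0.076 m and angle between the x axis of carton_mid and the x axis of lane, either way round below 0.07 rad and angle between carton_mid's own z axis and vertical below 0.05 rad and value of joint each of flap_left, flap_right below 0.08 rad and linear speed of carton below 0.01 m/s); the robot touches nothing.
It fails at once if the carton is pushed by the robot with more than 25 N (contact force between any of the fingers, the arm and carton above 25 N).
It fails at once if the carton is pressed against the end stop with more than 25 N (contact force between carton and end_stop above 25 N).
It fails at once if a bystander (tape roll, label roll or small box) is moved more than 20 mm (distance of any of tape_roll, label_roll, small_box from where it was at the start of the episode above 0.02 m).
It also fails if it takes over 64 s, if anything falls off the work surface, if the arm or the gripper's body presses on something with over 40 N, if the wrist force passes 120 N, or if a joint passes its speed limit or range.

ROBOT

A 6-joint arm with a two-finger parallel gripper is mounted at the origin on the work surface. World frame = base frame: x ahead of the robot, y to its left, z up, the work surface at z = 0. Lengths are in m, angles in degrees, forces in N, time in s.
With the tool pointing down it reaches from about 0.375 to 0.9 m from the base axis. Payload 3.1 kg.
Tool frame: the origin (TCP) lies at the very end of the fingers, on their centre line; the grasp point (between the pads) lies 19 mm behind it; z points along the fingers, y is the direction in which the jaws open and shut (so a half turn about z gives the same grasp; the last joint's range is limited). The gripper opens to 87 mm and grips with 3 to 60 N. Pads are 19 mm wide; open, the fingers measure 117 mm over their backs; the gripper's body (75 mm by 190 mm) begins 51 mm behind the grasp point.
Start: joints at [-87.29, 30.224, 82.088, -0, 67.689, -10.227], TCP at [0.14, -0.609, 0.223] pointing down, gripper open.
Joint ranges: [-176.69, 176.69], [-43.24, 126.21], [12.49, 139.97], [-82, 262], [0, 151.66], [-163.58, 163.58]. Speed limits (degrees/s): [159.86, 159.86, 180, 180, 180, 180].

INTERFACE

Orientations are given as a 3x3 rotation matrix whose columns are the frame's x, y, z axes.
In Python, from rig import read_state, capture, hand_in gives the robot as it stands. The module is installed in compiled form; this text tells all that it offers.
- The arm moves only by the tool send_rows, never from a script. Its argument "moves" is one flat list of numbers, 7 for each row, row after row: the turn, a rotation vector about the world's x, y, z in degrees, then the shift along the world's x, y, z in cm, then the gripper's target within -1 to 1 (fully open at 1, half-way at 0, shut at -1). In form: [rx, ry, rz, tx, ty, tz, hand, rx, ry, rz, tx, ty, tz, hand, ...]. A call has 1 to 20 rows; each row shifts and turns the commanded pose from where the row before left it; what a row does not reach is not made up. A row lasts 1/10 s, in which the tool goes at most 50 mm and 8.59 degrees, less where a joint would pass 70% of its speed; a pose out of reach is approached as far as the arm can. A call with a gripper value outside its range is refused whole. The fingers move at their own pace and stop on an object; the grip force is fixed at half the most. Time passes only in rows, so rows that do not move let the fingers close. It gives the time, the measured TCP pose, the force and the opening at its end, in the units of the state.
- read_state(): the state, without advancing time (a new reading comes with each control period).
- capture(name): name is "side" or "top" or "wrist"; returns a dict with "pixels" (400x640x3 uint8, red, green, blue), "vertical_fov" (degrees; the focal length in pixels is half the picture's height over the tangent of half this angle, whatever the lens; pixels are square), "cx", "cy" (the principal point, pixels), "rvec" (rotation vector, rad) and "tvec" (3), from world to camera coordinates, as OpenCV has them. Camera axes: x right, y down, z forward; pixel columns grow to the right and rows downward; lengths in m; the calibration is good to about 2 mm. The wrist camera is an equidistant fisheye: a pixel r from the principal point sees the ray r / f radians off the axis. A picture is of the moment at which its call begins. There is no depth.
- hand_in(): hands the job in, once; it reports no verdict.
The state is a dict: "time_s": time; "joint_positions": joint angles; "qvel": joint speeds; "tau": joint torques, N m; "position": TCP position; "tcp_rot": TCP orientation; "force": force on the tool from outside, world axes, zero at the start; "moment": the same for the moment, N m; "opening": opening from 0.0 (shut) to 1.0 (fully open).
Only numpy, scipy, OpenCV 4.12 (cv2) and the standard library are available. Lean on these libraries where they do the work, as an engineer would, in place of code of your own. Each camera call takes 0.05 s, during which the arm holds its last target.

## Working session

There is one attempt and no reset: what is moved stays moved. The work goes in short steps, Python scripts to look and compute and a tool call to move; the robot and the scene stay as the last step left them, time stands still between calls to the robot, and variables do not carry over. Pictures are saved under pics/ and viewed, and the job is handed in when it is done.

Besides the shell and the picture viewer there is one more tool, called after ">>>" by a JSON object that holds its "op" and its "data", one argument or row to a line. send_rows: Moves the arm, as the interface text tells. Its arguments: {"type":"object","properties":{"moves":{"type":"array","items":{"type":"number"}}},"required":["moves"]}

```bash
mkdir -p pics; cat > h.py <<'E'
import numpy as np, cv2
from rig import read_state, capture, hand_in
def snap(n,f):
    c=capture(n); cv2.imwrite('pics/'+f,c['pixels'][:,:,::-1]); 
    np.savez('pics/'+f+'.npz',**c); return c
def ray(c,u,v):
    f=200/np.tan(np.radians(float(c['vertical_fov']))/2)
    R=cv2.Rodrigues(np.array(c['rvec'],float))[0]; t=np.array(c['tvec'],float).ravel()
    d=np.array([(u-c['cx'])/f,(v-c['cy'])/f,1.]); return -R.T@t, R.T@d
def hit(c,u,v,z):
    o,d=ray(c,u,v); return o+d*(z-o[2])/d[2]
def proj(c,p):
    f=200/np.tan(np.radians(float(c['vertical_fov']))/2)
    R=cv2.Rodrigues(np.array(c['rvec'],float))[0]; t=np.array(c['tvec'],float).ravel()
    q=R@np.array(p)+t; return q[0]/q[2]*f+c['cx'],q[1]/q[2]*f+c['cy']
E
python3 - <<'E'
from h import *
for n in('side','top'):
    c=snap(n,n+'0.png'); o,_=ray(c,320,200); print(n,o,c['vertical_fov'])
s=read_state(); print(s)
E
```

```text
side [ 0.40835422 -0.88950094  0.57771159] 54.935552783819304
top [ 0.39989333 -0.03587637  1.20829927] 49.36464360074041
{'time_s': 0.1, 'joint_positions': array([-8.72910453e+01,  3.02737833e+01,  8.21495423e+01, -9.47323646e-04,
        6.76913056e+01, -1.02270923e+01]), 'qvel': array([-0.05742098, -0.06037465, -0.11636741, -0.06437409, -0.01454979,
       -0.05403508]), 'tau': array([-2.49628711e-04, -4.40984774e+01, -1.77150679e+01,  6.34505949e-02,
        5.33890666e-02, -4.53953658e-05]), 'position': array([ 0.13990845, -0.6084471 ,  0.22166521]), 'tcp_rot': array([[ 9.74619156e-01,  2.23869355e-01, -1.09837107e-04],
       [ 2.23869124e-01, -9.74617168e-01,  1.99773273e-03],
       [ 3.40182008e-04, -1.97161772e-03, -9.99997998e-01]]), 'force': array([-1.01481669,  0.87244804, -0.251304  ]), 'moment': array([0.00642789, 0.03617531, 0.00543551]), 'opening': 1.0004834901246513}
```

View pics/top0.png

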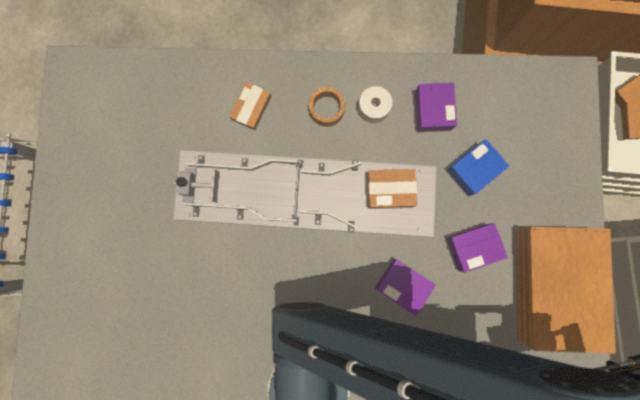

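View pics/side0.png

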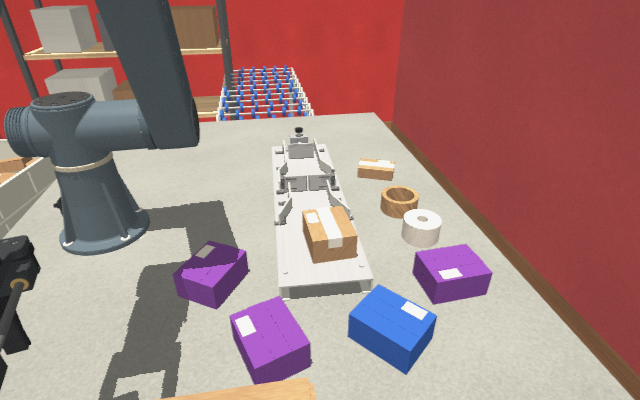

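```bash
python3 - <<'E'
from h import *
a=cv2.imread('pics/top0.png')
c=a[140:246,165:445]; cv2.imwrite('pics/crop1.png',cv2.resize(c[:, :],None,fx=2.85,fy=2.85,interpolation=cv2.INTER_CUBIC))
c=a[145:240,165:305]; cv2.imwrite('pics/crop2.png',cv2.resize(c,None,fx=5.7,fy=5.7,interpolation=cv2.INTER_CUBIC))
c=a[145:240,305:445]; cv2.imwrite('pics/crop3.png',cv2.resize(c,None,fx=5.7,fy=5.7,interpolation=cv2.INTER_CUBIC))
E
```

```text
(no output)
```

View pics/crop2.png

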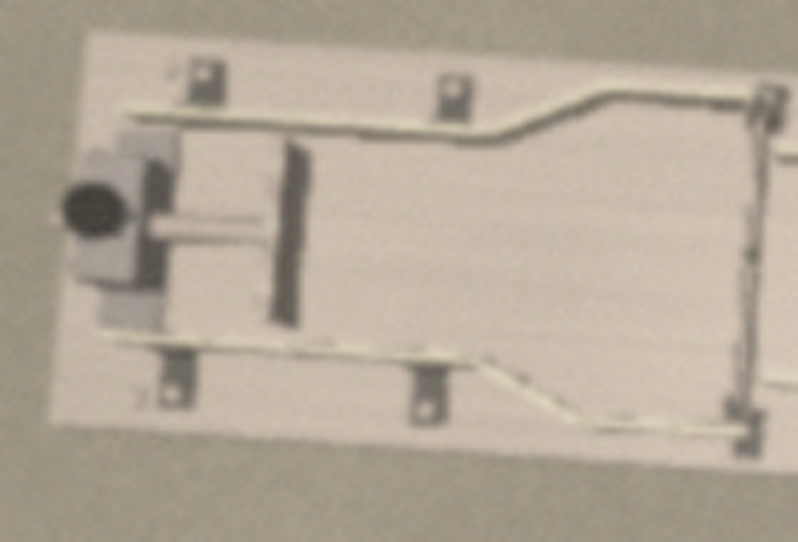

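View pics/crop3.png

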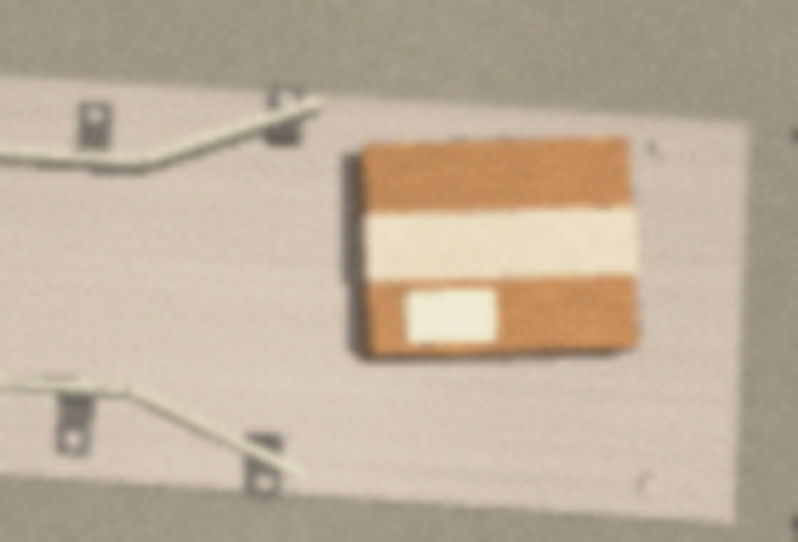

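```bash
python3 - <<'E'
from h import *
c=np.load('pics/top0.png.npz')
P=lambda u,v,x0,z: hit(c,x0+u/5.7-.4,145+v/5.7-.4,z)[:2]
A=P(88,32,165,.04);B=P(50,424,165,.04);C=P(748,122,305,.04);D=P(733,522,305,.04)
print(A,B,C,D)
# A: x=330,side ahead(world +x => lane -y), B: x=330 lane +y
loc=np.array([[.33,-.095],[.33,.095],[-.37,-.095],[-.37,.095]]);W=np.array([A,B,C,D])
lc=loc-loc.mean(0);wc=W-W.mean(0);U,S,Vt=np.linalg.svd(lc.T@wc);R=(Vt.T@np.diag([1,np.linalg.det(Vt.T@U.T)])@U.T)
t=W.mean(0)-R@loc.mean(0);print('gate',t,'ang',np.degrees(np.arctan2(R[1,0],R[0,0])),'res',(loc@R.T+t-W)*1000)
np.savez('lane.npz',R=R,t=t)
q=np.array([P(u,v,305,.10) for u,v in[(363,146),(628,137),(638,346),(372,354)]])
l=(q-t)@R;print('carton lane',l*1000,l.mean(0)*1000,'world',q,q.mean(0))
e=(l[0]+l[3]-l[1]-l[2]);print('yaw rel lane',np.degrees(np.arctan2(e[1],e[0])))
for u,v in[(275,140),(268,325),(285,140),(278,325)]:print('plate', (P(u,v,165,.093)-t)@R*1000)
for u,v in[(768,105),(747,425)]:print('pin', (P(u,v,165,.09)-t)@R*1000)
E
```

```text
[0.63872756 0.36981827] [0.44968727 0.37591985] [ 0.61287179 -0.3292417 ] [ 0.42340255 -0.32217382]
gate [0.5319147  0.04356687] ang 87.87266658444004 res [[ 0.37141529 -0.00527973]
 [-0.45734569  0.94601726]
 [ 0.24287295 -0.46286789]
 [-0.15694255 -0.47786965]]
carton lane [[-182.60793281  -61.384393  ]
 [-301.39583767  -73.01126198]
 [-309.79085474   21.15794359]
 [-191.64281984   32.3867388 ]] [-246.35936127  -20.21274315] world [[ 0.5864783  -0.14119383]
 [ 0.5936877  -0.26033146]
 [ 0.49927177 -0.26522509]
 [ 0.49243642 -0.14674166]] [ 0.54296855 -0.20337301]
yaw rel lane 5.50990196886367
plate [220.37376914 -39.84282988]
plate [215.72237345  44.94367102]
plate [215.7932019  -40.13233263]
plate [211.1793715   44.65085296]
pin [ -3.35746267 -70.73238971]
pin [-4.22131726 75.88425861]
```

```bash
cat >> h.py <<'E'
L=np.load('lane.npz');LR=L['R'];Lt=L['t']
def l2w(x,y): return LR@np.array([x,y])/1000+Lt
def w2l(p): return ((np.array(p)[:2]-Lt)@LR)*1000
def st():
    s=read_state();r=s['tcp_rot'];print(round(s['time_s'],2),'lane',w2l(s['position']).round(1),'z',s['position'][2].round(4),'w',s['position'].round(4),'yyaw',np.degrees(np.arctan2(r[1,1],r[0,1])).round(2),'F',s['force'].round(2),'Flane',(s['force'][:2]@LR).round(2),'op',round(s['opening'],2))
E
python3 - <<'E'
from h import *
st()
print(l2w(-246,-110),l2w(-246,-58),l2w(-340,0),LR)
E
```

```text
0.1 lane [-666.1  367.5] z 0.2217 w [ 0.1399 -0.6084  0.2217] yyaw -77.06 F [-1.01  0.87 -0.25] Flane [0.83 1.05] op 1.0
[ 0.63270726 -0.20634684] [ 0.5807431  -0.20441658] [ 0.51929375 -0.29619881] [[ 0.03712044 -0.9993108 ]
 [ 0.9993108   0.03712044]]
```

>>> {"op": "send_rows", "data": {
  "moves": [0,0,-1,3.3,2.7,0,1,0,0,-1,3.3,2.7,0,1,0,0,-1,3.3,2.7,0,1,0,0,-1,3.3,2.7,0,1,0,0,-1,3.3,2.7,0,1,0,0,-1,3.3,2.7,0,1,0,0,-1,3.3,2.7,0,1,0,0,-1,3.3,2.7,0,1,0,0,-1,3.3,2.7,0,1,0,0,-1,3.3,2.7,0,1,0,0,-1,3.3,2.7,0,1,0,0,-1,3.3,2.7,0,1,0,0,-1,3.3,2.7,0,1,0,0,-1,3.3,2.7,0,1,0,0,-1,3.1,2.4,0,1,0,0,0,0,0,0,1]
}}

```text
time_s: 1.7
position: [0.6362, -0.2032, 0.2219]
tcp_rot: [[1.0, -0.031, 0.002], [-0.031, -1.0, 0.001], [0.002, -0.001, -1.0]]
force: [1.1, 0.1, -0.0]
opening: 1.0
```

```bash
python3 - <<'E'
from h import *
st()
snap('wrist','w1.png')
E
```

```text
1.7 lane [-242.8 -113.4] z 0.2219 w [ 0.6362 -0.2032  0.2219] yyaw -91.77 F [ 1.11  0.09 -0.01] Flane [ 0.13 -1.11] op 1.0
```

View pics/w1.png

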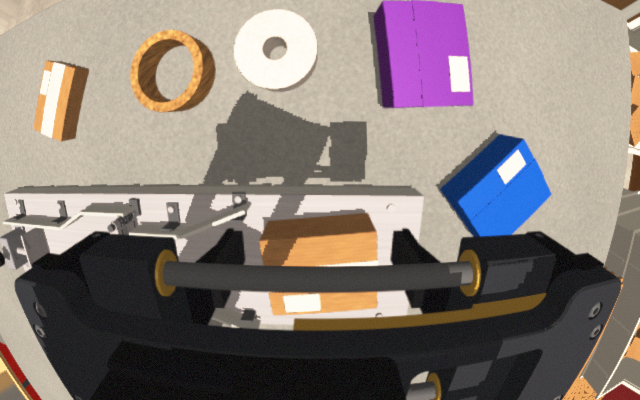

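>>> {"op": "send_rows", "data": {
  "moves": [0,0,-0.3,0,-0.3,-3,1,0,0,0,0,0,-3,1,0,0,0,0,0,-3,1,0,0,0,0,0,-3,1,0,0,0,0,0,-2.4,1,0,0,0,0,0,-2,1,0,0,0,0,0,0,1]
}}

```text
time_s: 2.45
position: [0.6292, -0.21, 0.0551]
tcp_rot: [[0.999, -0.043, -0.008], [-0.043, -0.999, 0.004], [-0.008, -0.003, -1.0]]
force: [-0.6, 0.2, -0.3]
opening: 0.999
```

```bash
python3 - <<'E'
from h import *
st()
snap('side','s1.png')
E
```

```text
2.45 lane [-249.8 -106.6] z 0.0551 w [ 0.6292 -0.21    0.0551] yyaw -92.44 F [-0.6   0.22 -0.32] Flane [0.19 0.61] op 1.0
```

View pics/s1.png

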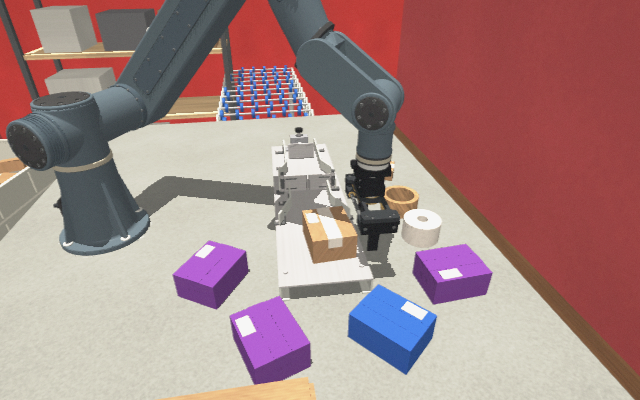

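>>> {"op": "send_rows", "data": {
  "moves": [0,0,0,-0.3,0.01,0,1,0,0,0,-0.3,0.01,0,1,0,0,0,-0.3,0.01,0,1,0,0,0,-0.3,0.01,0,1,0,0,0,-0.3,0.01,0,1,0,0,0,-0.3,0.01,0,1,0,0,0,-0.3,0.01,0,1,0,0,0,-0.3,0.01,0,1,0,0,0,-0.3,0.01,0,1,0,0,0,-0.3,0.01,0,1,0,0,0,-0.3,0.01,0,1,0,0,0,-0.3,0.01,0,1,0,0,0,-0.3,0.01,0,1,0,0,0,0,0,0,1]
}}

```text
time_s: 3.9
position: [0.5936, -0.2089, 0.0587]
tcp_rot: [[0.999, -0.041, -0.0], [-0.041, -0.999, 0.0], [-0.0, -0.0, -1.0]]
force: [1.7, -0.2, -0.4]
opening: 1.003
```

```bash
python3 - <<'E'
from h import *
st()
snap('top','t2.png')
a=cv2.imread('pics/t2.png');c=a[135:240,305:445]; cv2.imwrite('pics/t2c.png',cv2.resize(c,None,fx=5.7,fy=5.7,interpolation=cv2.INTER_CUBIC))
E
```

```text
3.9 lane [-250.  -71.] z 0.0587 w [ 0.5936 -0.2089  0.0587] yyaw -92.38 F [ 1.71 -0.22 -0.38] Flane [-0.16 -1.71] op 1.0
```

View pics/t2c.png

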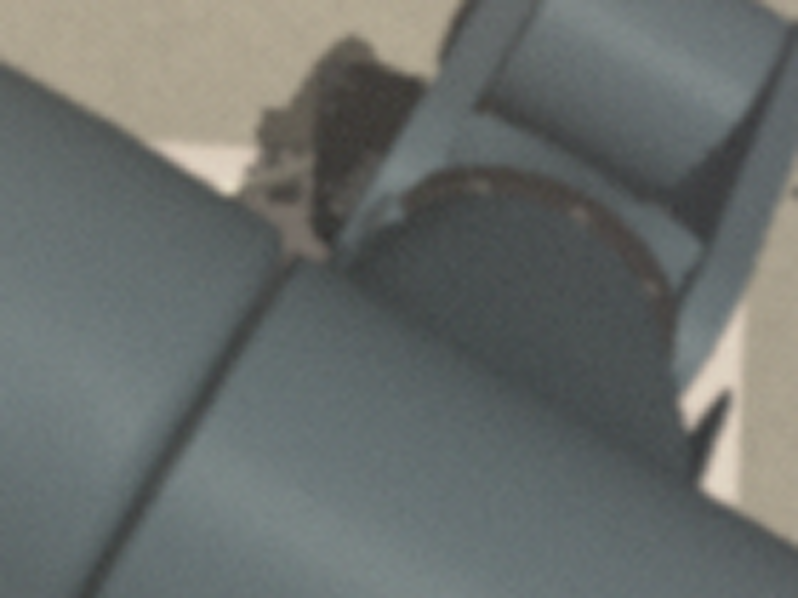

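>>> {"op": "send_rows", "data": {
  "moves": [0,0,0,-0.3,0.01,0,1,0,0,0,-0.3,0.01,0,1,0,0,0,-0.3,0.01,0,1,0,0,0,-0.3,0.01,0,1,0,0,0,0,0,0,1,0,0,0,0,0,0,1]
}}

```text
time_s: 4.55
position: [0.5813, -0.2082, 0.0585]
tcp_rot: [[0.999, -0.041, -0.001], [-0.041, -0.999, 0.001], [-0.001, -0.0, -1.0]]
force: [1.7, 0.3, 0.5]
opening: 0.999
```

```bash
python3 - <<'E'
from h import *
st()
snap('wrist','w2.png')
E
```

```text
4.55 lane [-249.8  -58.6] z 0.0585 w [ 0.5813 -0.2082  0.0585] yyaw -92.36 F [1.75 0.33 0.55] Flane [ 0.39 -1.73] op 1.0
```

View pics/w2.png

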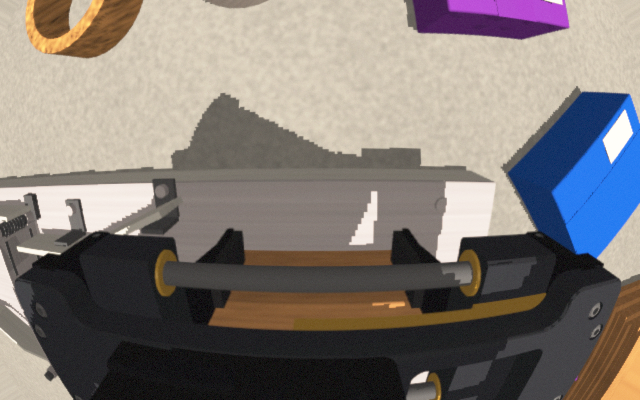

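>>> {"op": "send_rows", "data": {
  "moves": [0,0,0,1,0,0,1,0,0,0,2,0,0,1,0,0,0,1,0,2,1,0,0,0,0,0,4,0.2,0,0,0,0,0,4,0.2,0,0,0,0,0,4,0.2,0,0,8.2,-0.9,-0.8,0,0.2,0,0,8.2,-0.9,-0.8,0,0.2,0,0,8.2,-0.9,-0.8,0,0.2,0,0,8.2,-0.9,-0.8,0,0.2,0,0,8.2,-0.9,-0.8,0,0.2,0,0,8.2,-0.9,-0.8,0,0.2,0,0,8.2,-0.9,-0.8,0,0.2,0,0,8.2,-0.9,-0.8,0,0.2,0,0,8.2,-0.9,-0.8,0,0.2,0,0,8.2,-0.9,-0.8,0,0.2,0,0,8.2,-1,-1,0,0.2,0,0,0,0,0,0,0.2,0,0,0,0,0,0,0.2]
}}

```text
time_s: 6.5
position: [0.522, -0.2982, 0.1983]
tcp_rot: [[0.041, 0.999, -0.001], [0.999, -0.041, 0.001], [0.001, -0.001, -1.0]]
force: [0.7, 0.2, -0.3]
opening: 0.599
```

```bash
python3 - <<'E'
from h import *
st()
snap('wrist','w3.png');snap('side','s3.png')
a=cv2.imread('pics/s3.png')[110:300,230:420];cv2.imwrite('pics/s3c.png',cv2.resize(a,None,fx=3.1,fy=3.1,interpolation=cv2.INTER_CUBIC))
E
```

```text
6.5 lane [-341.9   -2.8] z 0.1983 w [ 0.522  -0.2982  0.1983] yyaw -2.38 F [ 0.69  0.15 -0.29] Flane [ 0.18 -0.68] op 0.6
```

View pics/w3.png

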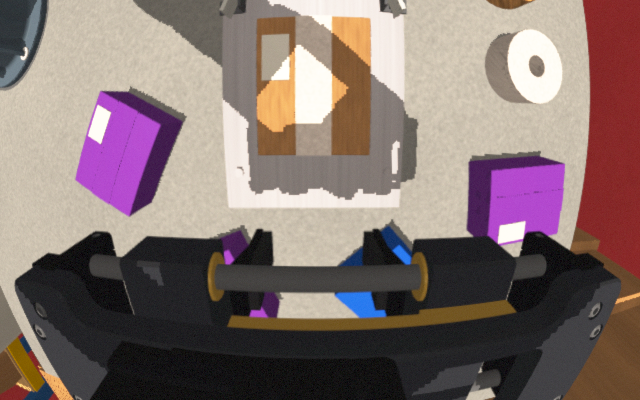

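View pics/s3c.png

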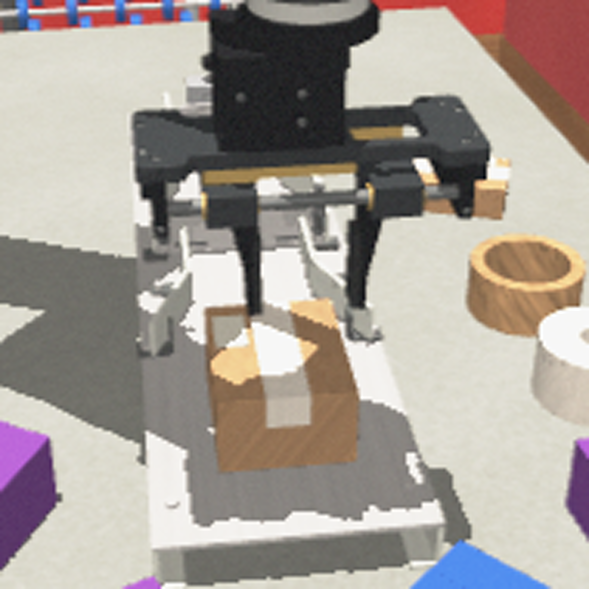

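```bash
cat >> h.py <<'E'
def fhit(c,u,v,z):
    f=200/np.tan(np.radians(float(c['vertical_fov']))/2)
    R=cv2.Rodrigues(np.array(c['rvec'],float))[0]; t=np.array(c['tvec'],float).ravel()
    K=np.array([[f,0,c['cx']],[0,f,c['cy']],[0,0,1.]])
    p=cv2.fisheye.undistortPoints(np.array([[[u,v]]],float),K,np.zeros(4))[0,0]
    d=R.T@np.array([p[0],p[1],1]);o=-R.T@t; return o+d*(z-o[2])/d[2]
E
python3 - <<'E'
from h import *
s=np.load('pics/s3.png.npz');u,v=proj(s,read_state()['position']);print((u-230)*3.1,(v-110)*3.1)
c=np.load('pics/w3.png.npz')
for z,pts in((.10,[(257,155),(371,155),(257,17),(370,17),(295,155),(331,155),(296,17),(331,17)]),(.04,[(228,208),(399,207),(223,50),(404,50)])):
  for p in pts: print(z,p,w2l(fhit(c,*p,z)).round(1))
E
```

```text
301.2471749200718 300.44362498370674
0.1 (257, 155) [-302.4   49.1]
0.1 (371, 155) [-303.   -48.4]
0.1 (257, 17) [-182.4   47.6]
0.1 (370, 17) [-183.4  -47.2]
0.1 (295, 155) [-303.    16.4]
0.1 (331, 155) [-303.2  -14.1]
0.1 (296, 17) [-184.3   14.6]
0.1 (331, 17) [-184.6  -14.4]
0.04 (228, 208) [-370.    97.8]
0.04 (399, 207) [-369.6  -93.1]
0.04 (223, 50) [-197.2   95.6]
0.04 (404, 50) [-198.8  -93.1]
```

>>> {"op": "send_rows", "data": {
  "moves": [0,0,0.2,-0.2,0,-3,0.2,0,0,0,0,0,-3,0.2,0,0,0,0,0,-3,0.2,0,0,0,0,0,-2.8,0.2,0,0,0,0,0,-2,0.2,0,0,0,0,0,0,0.2,0,0,0,0,0,0,0.2]
}}

```text
time_s: 7.3
position: [0.5204, -0.2981, 0.0605]
tcp_rot: [[0.034, 0.999, -0.0], [0.999, -0.034, 0.0], [0.0, -0.0, -1.0]]
force: [1.1, -0.4, -0.5]
opening: 0.598
```

```bash
python3 - <<'E'
from h import *
st()
E
```

```text
7.3 lane [-341.8   -1.2] z 0.0605 w [ 0.5204 -0.2981  0.0605] yyaw -1.97 F [ 1.13 -0.4  -0.52] Flane [-0.35 -1.14] op 0.6
```

>>> {"op": "send_rows", "data": {
  "moves": [0,0,0,0.01,0.3,0,0.2,0,0,0,0.01,0.3,0,0.2,0,0,0,0.01,0.3,0,0.2,0,0,0,0.01,0.3,0,0.2,0,0,0,0.01,0.3,0,0.2,0,0,0,0.01,0.3,0,0.2,0,0,0,0.01,0.3,0,0.2,0,0,0,0.01,0.3,0,0.2,0,0,0,0.01,0.3,0,0.2,0,0,0,0.01,0.3,0,0.2,0,0,0,0.01,0.3,0,0.2,0,0,0,0.01,0.3,0,0.2,0,0,0,0.01,0.3,0,0.2,0,0,0,0.01,0.3,0,0.2,0,0,0,0.01,0.3,0,0.2,0,0,0,0.01,0.3,0,0.2,0,0,0,0.01,0.3,0,0.2,0,0,0,0.01,0.3,0,0.2]
}}

```text
time_s: 9.1
position: [0.5217, -0.2441, 0.0606]
tcp_rot: [[0.034, 0.999, -0.0], [0.999, -0.034, 0.0], [0.0, -0.0, -1.0]]
force: [0.3, -2.5, -0.9]
opening: 0.6
```

```bash
python3 - <<'E'
from h import *
st(); snap('wrist','w4.png'); snap('side','s4.png')
E
```

```text
9.1 lane [-287.9   -0.5] z 0.0606 w [ 0.5217 -0.2441  0.0606] yyaw -1.96 F [ 0.26 -2.51 -0.93] Flane [-2.5  -0.35] op 0.6
```

View pics/w4.png

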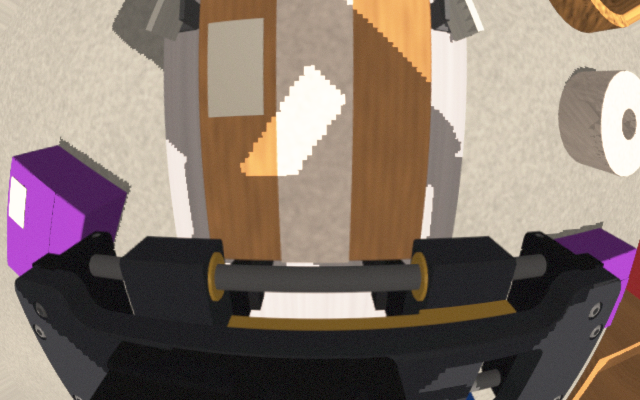

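View pics/s4.png

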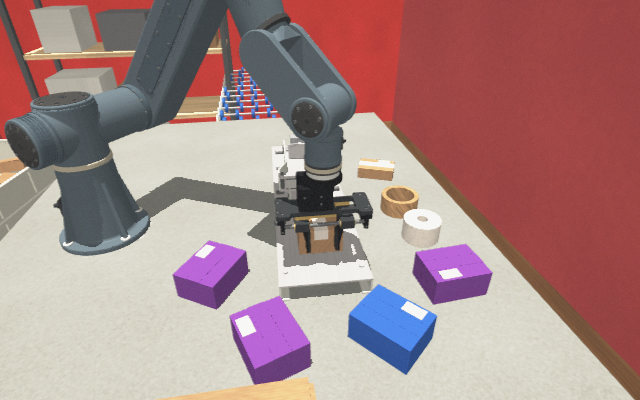

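>>> {"op": "send_rows", "data": {
  "moves": [0,0,0,0.012,0.35,0,0.2,0,0,0,0.012,0.35,0,0.2,0,0,0,0.012,0.35,0,0.2,0,0,0,0.012,0.35,0,0.2,0,0,0,0.012,0.35,0,0.2,0,0,0,0.012,0.35,0,0.2,0,0,0,0.012,0.35,0,0.2,0,0,0,0.012,0.35,0,0.2,0,0,0,0.012,0.35,0,0.2,0,0,0,0.012,0.35,0,0.2,0,0,0,0.012,0.35,0,0.2,0,0,0,0.012,0.35,0,0.2,0,0,0,0.012,0.35,0,0.2,0,0,0,0.012,0.35,0,0.2,0,0,0,0.012,0.35,0,0.2,0,0,0,0.012,0.35,0,0.2]
}}

```text
time_s: 10.8
position: [0.5237, -0.1882, 0.0606]
tcp_rot: [[0.034, 0.999, 0.0], [0.999, -0.034, -0.0], [-0.0, 0.0, -1.0]]
force: [-0.8, -3.8, 0.9]
opening: 0.599
```

```bash
python3 - <<'E'
from h import *
st()
E
```

```text
10.8 lane [-231.9   -0.4] z 0.0606 w [ 0.5237 -0.1882  0.0606] yyaw -1.96 F [-0.77 -3.84  0.86] Flane [-3.87  0.62] op 0.6
```

>>> {"op": "send_rows", "data": {
  "moves": [0,0,0,0.012,0.3,0,0.2,0,0,0,0.012,0.3,0,0.2,0,0,0,0.012,0.3,0,0.2,0,0,0,0.012,0.3,0,0.2,0,0,0,0.012,0.3,0,0.2,0,0,0,0.012,0.3,0,0.2,0,0,0,0.012,0.3,0,0.2,0,0,0,0.012,0.3,0,0.2,0,0,0,0.012,0.3,0,0.2,0,0,0,0.012,0.3,0,0.2]
}}

```text
time_s: 11.8
position: [0.5249, -0.1582, 0.0606]
tcp_rot: [[0.034, 0.999, 0.0], [0.999, -0.034, -0.0], [-0.0, 0.0, -1.0]]
force: [-0.3, -4.0, 1.1]
opening: 0.597
```

```bash
python3 - <<'E'
from h import *
st(); snap('wrist','w5.png')
E
```

```text
11.8 lane [-201.9   -0.5] z 0.0606 w [ 0.5249 -0.1582  0.0606] yyaw -1.96 F [-0.28 -4.04  1.09] Flane [-4.05  0.13] op 0.6
```

View pics/w5.png

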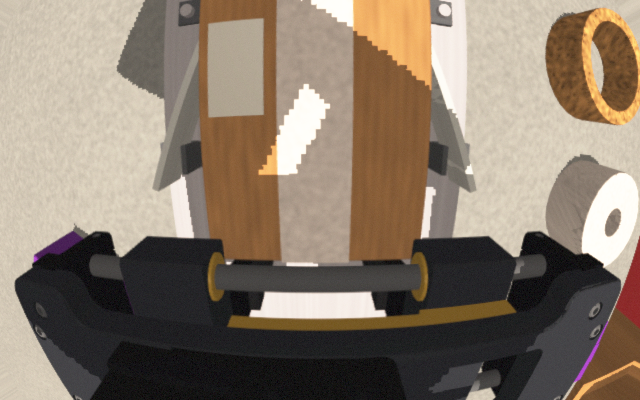

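>>> {"op": "send_rows", "data": {
  "moves": [0,0,0,0.011,0.3,0,0.2,0,0,0,0.011,0.3,0,0.2,0,0,0,0.011,0.3,0,0.2,0,0,0,0.011,0.3,0,0.2,0,0,0,0.011,0.3,0,0.2,0,0,0,0.011,0.3,0,0.2,0,0,0,0.011,0.3,0,0.2,0,0,0,0.011,0.3,0,0.2,0,0,0,0.011,0.3,0,0.2,0,0,0,0.011,0.3,0,0.2]
}}

```text
time_s: 12.85
position: [0.526, -0.1282, 0.0606]
tcp_rot: [[0.034, 0.999, 0.0], [0.999, -0.034, -0.0], [-0.0, 0.0, -1.0]]
force: [-0.1, -3.1, 3.0]
opening: 0.603
```

>>> {"op": "send_rows", "data": {
  "moves": [0,0,0,0.011,0.3,0,0.2,0,0,0,0.011,0.3,0,0.2,0,0,0,0.011,0.3,0,0.2,0,0,0,0.011,0.3,0,0.2,0,0,0,0.011,0.3,0,0.2,0,0,0,0.011,0.3,0,0.2,0,0,0,0.011,0.3,0,0.2,0,0,0,0.011,0.3,0,0.2,0,0,0,0.011,0.3,0,0.2,0,0,0,0.011,0.3,0,0.2]
}}

```text
time_s: 13.85
position: [0.5271, -0.0982, 0.0606]
tcp_rot: [[0.034, 0.999, -0.0], [0.999, -0.034, -0.0], [-0.0, -0.0, -1.0]]
force: [-0.4, -3.3, 1.8]
opening: 0.596
```

```bash
python3 - <<'E'
from h import *
st(); snap('wrist','w6.png')
E
```

```text
13.85 lane [-141.8   -0.4] z 0.0606 w [ 0.5271 -0.0982  0.0606] yyaw -1.96 F [-0.41 -3.26  1.85] Flane [-3.27  0.28] op 0.6
```

View pics/w6.png

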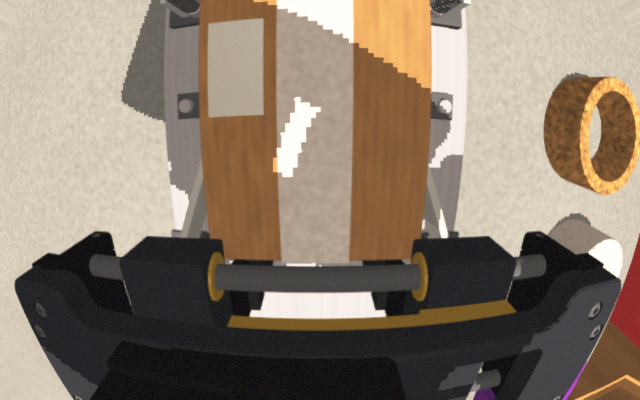

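Front is about 12 mm short of the gate; pushing on through the flaps.

>>> {"op": "send_rows", "data": {
  "moves": [0,0,0,0.011,0.3,0,0.2,0,0,0,0.011,0.3,0,0.2,0,0,0,0.011,0.3,0,0.2,0,0,0,0.011,0.3,0,0.2,0,0,0,0.011,0.3,0,0.2,0,0,0,0.011,0.3,0,0.2,0,0,0,0.011,0.3,0,0.2,0,0,0,0.011,0.3,0,0.2,0,0,0,0.011,0.3,0,0.2,0,0,0,0.011,0.3,0,0.2]
}}

```text
time_s: 14.9
position: [0.5284, -0.0694, 0.0606]
tcp_rot: [[0.033, 0.999, 0.0], [0.999, -0.033, -0.002], [-0.002, 0.0, -1.0]]
force: [-0.8, -7.7, 2.2]
opening: 0.599
```

>>> {"op": "send_rows", "data": {
  "moves": [0,0,0,0.011,0.3,0,0.2,0,0,0,0.011,0.3,0,0.2,0,0,0,0.011,0.3,0,0.2,0,0,0,0.011,0.3,0,0.2,0,0,0,0.011,0.3,0,0.2,0,0,0,0.011,0.3,0,0.2,0,0,0,0.011,0.3,0,0.2,0,0,0,0.011,0.3,0,0.2,0,0,0,0.011,0.3,0,0.2,0,0,0,0.011,0.3,0,0.2]
}}

```text
time_s: 15.9
position: [0.5293, -0.0388, 0.0605]
tcp_rot: [[0.034, 0.999, -0.0], [0.999, -0.034, -0.001], [-0.001, -0.0, -1.0]]
force: [-0.1, -6.6, 2.3]
opening: 0.602
```

```bash
python3 - <<'E'
from h import *
st(); snap('wrist','w7.png'); snap('side','s7.png')
E
```

```text
15.9 lane [-82.4  -0.4] z 0.0605 w [ 0.5293 -0.0388  0.0605] yyaw -1.94 F [-0.07 -6.61  2.29] Flane [-6.6  -0.17] op 0.6
```

View pics/w7.png

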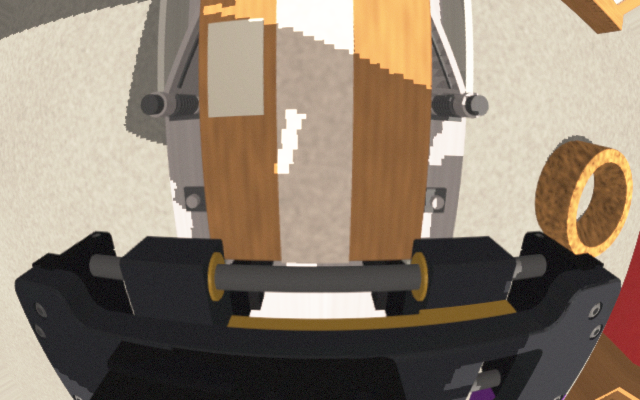

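View pics/s7.png

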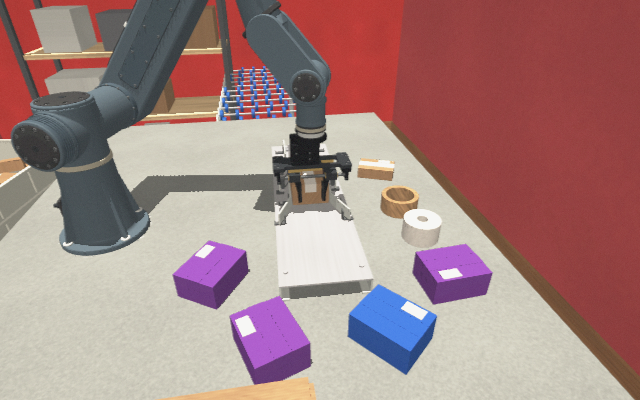

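>>> {"op": "send_rows", "data": {
  "moves": [0,0,0,0.011,0.3,0,0.2,0,0,0,0.011,0.3,0,0.2,0,0,0,0.011,0.3,0,0.2,0,0,0,0.011,0.3,0,0.2,0,0,0,0.011,0.3,0,0.2,0,0,0,0.011,0.3,0,0.2,0,0,0,0.011,0.3,0,0.2,0,0,0,0.011,0.3,0,0.2,0,0,0,0.011,0.3,0,0.2,0,0,0,0.011,0.3,0,0.2]
}}

```text
time_s: 17.0
position: [0.5303, -0.0082, 0.0605]
tcp_rot: [[0.034, 0.999, -0.0], [0.999, -0.034, 0.0], [-0.0, -0.0, -1.0]]
force: [-0.3, -4.7, 2.1]
opening: 0.601
```

>>> {"op": "send_rows", "data": {
  "moves": [0,0,0,0.011,0.3,0,0.2,0,0,0,0.011,0.3,0,0.2,0,0,0,0.011,0.3,0,0.2,0,0,0,0.011,0.3,0,0.2,0,0,0,0.011,0.3,0,0.2,0,0,0,0.011,0.3,0,0.2,0,0,0,0.011,0.3,0,0.2,0,0,0,0.011,0.3,0,0.2,0,0,0,0.011,0.3,0,0.2,0,0,0,0.011,0.3,0,0.2]
}}

```text
time_s: 18.0
position: [0.5314, 0.0219, 0.0605]
tcp_rot: [[0.034, 0.999, -0.0], [0.999, -0.034, 0.0], [0.0, -0.0, -1.0]]
force: [-0.6, -4.4, 3.3]
opening: 0.6
```

```bash
python3 - <<'E'
from h import *
st(); snap('wrist','w8.png')
E
```

```text
18.0 lane [-21.7  -0.3] z 0.0605 w [0.5314 0.0219 0.0605] yyaw -1.96 F [-0.65 -4.42  3.26] Flane [-4.44  0.48] op 0.6
```

View pics/w8.png

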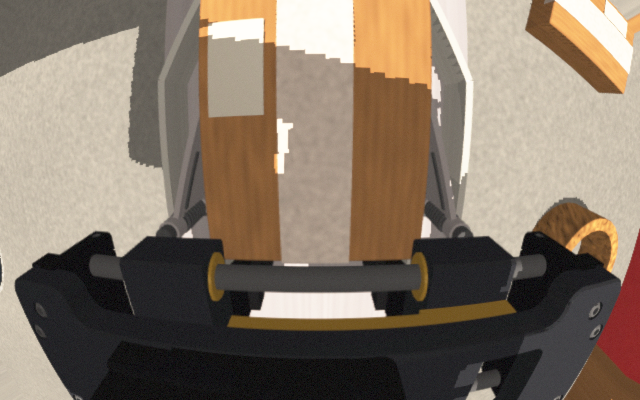

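>>> {"op": "send_rows", "data": {
  "moves": [0,0,0,0.011,0.3,0,0.2,0,0,0,0.011,0.3,0,0.2,0,0,0,0.011,0.3,0,0.2,0,0,0,0.011,0.3,0,0.2,0,0,0,0.011,0.3,0,0.2,0,0,0,0.011,0.3,0,0.2,0,0,0,0.011,0.3,0,0.2,0,0,0,0.011,0.3,0,0.2,0,0,0,0.011,0.3,0,0.2,0,0,0,0.011,0.3,0,0.2]
}}

```text
time_s: 19.05
position: [0.5325, 0.0519, 0.0605]
tcp_rot: [[0.034, 0.999, -0.0], [0.999, -0.034, 0.0], [-0.0, -0.0, -1.0]]
force: [-0.5, -4.2, 1.5]
opening: 0.6
```

>>> {"op": "send_rows", "data": {
  "moves": [0,0,0,0.011,0.3,0,0.2,0,0,0,0.011,0.3,0,0.2,0,0,0,0.011,0.3,0,0.2,0,0,0,0.011,0.3,0,0.2,0,0,0,0.011,0.3,0,0.2,0,0,0,0.011,0.3,0,0.2,0,0,0,0.011,0.3,0,0.2,0,0,0,0.011,0.3,0,0.2,0,0,0,0.011,0.3,0,0.2,0,0,0,0.011,0.3,0,0.2]
}}

```text
time_s: 20.05
position: [0.5336, 0.0818, 0.0605]
tcp_rot: [[0.034, 0.999, -0.0], [0.999, -0.034, -0.0], [-0.0, -0.0, -1.0]]
force: [0.9, -4.0, 2.5]
opening: 0.599
```

```bash
python3 - <<'E'
from h import *
st(); snap('wrist','w9.png')
E
```

```text
20.05 lane [38.3 -0.3] z 0.0605 w [0.5336 0.0818 0.0605] yyaw -1.96 F [ 0.87 -3.96  2.5 ] Flane [-3.92 -1.01] op 0.6
```

View pics/w9.png

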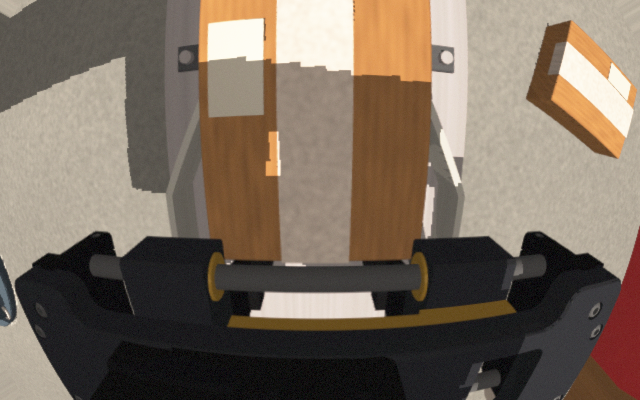

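>>> {"op": "send_rows", "data": {
  "moves": [0,0,0,0.011,0.3,0,0.2,0,0,0,0.011,0.3,0,0.2,0,0,0,0.011,0.3,0,0.2,0,0,0,0.011,0.3,0,0.2,0,0,0,0.011,0.3,0,0.2,0,0,0,0.011,0.3,0,0.2,0,0,0,0.011,0.3,0,0.2,0,0,0,0.011,0.3,0,0.2,0,0,0,0.011,0.3,0,0.2,0,0,0,0.011,0.3,0,0.2]
}}

```text
time_s: 21.1
position: [0.5347, 0.1119, 0.0605]
tcp_rot: [[0.034, 0.999, -0.0], [0.999, -0.034, -0.0], [-0.0, -0.0, -1.0]]
force: [0.4, -4.8, 2.3]
opening: 0.596
```

>>> {"op": "send_rows", "data": {
  "moves": [0,0,0,0.004,0.1,0,0.2,0,0,0,0.004,0.1,0,0.2,0,0,0,0.004,0.1,0,0.2,0,0,0,0.004,0.1,0,0.2]
}}

```text
time_s: 21.5
position: [0.5347, 0.1157, 0.0605]
tcp_rot: [[0.034, 0.999, -0.001], [0.999, -0.034, 0.0], [0.0, -0.001, -1.0]]
force: [-0.9, -3.4, 1.1]
opening: 0.601
```

>>> {"op": "send_rows", "data": {
  "moves": [0,0,0,0.004,0.1,0,0.2,0,0,0,0.004,0.1,0,0.2,0,0,0,0.004,0.1,0,0.2]
}}

```text
time_s: 21.8
position: [0.535, 0.1187, 0.0605]
tcp_rot: [[0.034, 0.999, -0.0], [0.999, -0.034, 0.0], [0.0, -0.0, -1.0]]
force: [-0.0, -3.6, 1.2]
opening: 0.601
```

>>> {"op": "send_rows", "data": {
  "moves": [0,0,0,0.004,0.1,0,0.2,0,0,0,0.004,0.1,0,0.2]
}}

```text
time_s: 22.0
position: [0.5351, 0.1207, 0.0605]
tcp_rot: [[0.034, 0.999, -0.0], [0.999, -0.034, 0.0], [0.0, -0.0, -1.0]]
force: [-1.1, -3.1, 1.8]
opening: 0.6
```

>>> {"op": "send_rows", "data": {
  "moves": [0,0,0,0.004,0.1,0,0.2,0,0,0,0.004,0.1,0,0.2]
}}

```text
time_s: 22.2
position: [0.5352, 0.1227, 0.0605]
tcp_rot: [[0.034, 0.999, -0.0], [0.999, -0.034, 0.0], [0.0, -0.0, -1.0]]
force: [-0.2, -3.0, 0.6]
opening: 0.595
```

>>> {"op": "send_rows", "data": {
  "moves": [0,0,0,0.004,0.1,0,0.2,0,0,0,0.004,0.1,0,0.2]
}}

```text
time_s: 22.4
position: [0.5353, 0.1247, 0.0605]
tcp_rot: [[0.034, 0.999, -0.0], [0.999, -0.034, 0.0], [0.0, -0.0, -1.0]]
force: [-0.2, -3.1, 0.7]
opening: 0.604
```

>>> {"op": "send_rows", "data": {
  "moves": [0,0,0,0.004,0.1,0,0.2,0,0,0,0.004,0.1,0,0.2]
}}

```text
time_s: 22.6
position: [0.5354, 0.1267, 0.0605]
tcp_rot: [[0.034, 0.999, -0.0], [0.999, -0.034, 0.0], [0.0, -0.0, -1.0]]
force: [0.0, -3.1, -0.4]
opening: 0.602
```

>>> {"op": "send_rows", "data": {
  "moves": [0,0,0,0.004,0.1,0,0.2]
}}

```text
time_s: 22.7
position: [0.5354, 0.1277, 0.0605]
tcp_rot: [[0.034, 0.999, -0.0], [0.999, -0.034, 0.0], [0.0, -0.0, -1.0]]
force: [-0.4, -2.8, -0.1]
opening: 0.601
```

>>> {"op": "send_rows", "data": {
  "moves": [0,0,0,0.004,0.1,0,0.2]
}}

```text
time_s: 22.8
position: [0.5353, 0.1282, 0.0605]
tcp_rot: [[0.034, 0.999, -0.0], [0.999, -0.034, -0.001], [-0.001, -0.0, -1.0]]
force: [-0.6, -7.7, 0.5]
opening: 0.597
```

>>> {"op": "send_rows", "data": {
  "moves": [0,0,0,0,0.03,0,0.2]
}}

```text
time_s: 22.9
position: [0.5353, 0.1282, 0.0605]
tcp_rot: [[0.034, 0.999, -0.0], [0.999, -0.034, -0.001], [-0.001, -0.0, -1.0]]
force: [-1.4, -7.5, 1.4]
opening: 0.6
```

>>> {"op": "send_rows", "data": {
  "moves": [0,0,0,0,0.03,0,0.2,0,0,0,0,0,0,0.2]
}}

```text
time_s: 23.1
position: [0.5354, 0.1282, 0.0605]
tcp_rot: [[0.034, 0.999, -0.0], [0.999, -0.034, -0.001], [-0.001, -0.0, -1.0]]
force: [0.2, -6.7, -0.1]
opening: 0.602
```

```bash
python3 - <<'E'
from h import *
st()
E
```

```text
23.1 lane [84.7 -0.3] z 0.0605 w [0.5354 0.1282 0.0605] yyaw -1.95 F [ 0.16 -6.66 -0.13] Flane [-6.65 -0.41] op 0.6
```

>>> {"op": "send_rows", "data": {
  "moves": [0,0,0,0,0.06,0,0.2]
}}

```text
time_s: 23.2
position: [0.5353, 0.1282, 0.0605]
tcp_rot: [[0.034, 0.999, -0.001], [0.999, -0.034, -0.002], [-0.002, -0.001, -1.0]]
force: [-0.3, -10.7, 0.7]
opening: 0.597
```

>>> {"op": "send_rows", "data": {
  "moves": [0,0,0,0,0.05,0,0.2]
}}

```text
time_s: 23.3
position: [0.5353, 0.1282, 0.0605]
tcp_rot: [[0.034, 0.999, -0.001], [0.999, -0.034, -0.003], [-0.003, -0.001, -1.0]]
force: [-1.3, -12.7, 1.6]
opening: 0.599
```

>>> {"op": "send_rows", "data": {
  "moves": [0,0,0,0,0,0,0.2,0,0,0,0,0,0,0.2,0,0,0,0,-0.2,0,0.2,0,0,0,0,-0.2,0,0.2,0,0,0,0,-0.1,0,0.2]
}}

```text
time_s: 23.8
position: [0.5355, 0.1258, 0.0606]
tcp_rot: [[0.034, 0.999, 0.0], [0.999, -0.034, 0.001], [0.001, 0.0, -1.0]]
force: [0.9, -0.8, -0.0]
opening: 0.597
```

```bash
python3 - <<'E'
from h import *
st()
E
```

```text
23.8 lane [82.3 -0.6] z 0.0606 w [0.5355 0.1258 0.0606] yyaw -1.98 F [ 0.93 -0.76 -0.01] Flane [-0.73 -0.96] op 0.6
```

>>> {"op": "send_rows", "data": {
  "moves": [0,0,0,0,0,1,0.2,0,0,0,0,0,2,0.2,0,0,0,0,0,3,0.2,0,0,0,0,0,3,0.2,0,0,0,0,0,3,0.2,0,0,0,0,0,3,0.2,0,0,0,0,-3,0,0.2,0,0,0,0,-4,0,0.2,0,0,0,0,-4,0,0.2,0,0,0,0,-4,0,0.2,0,0,0,0,-4,0,0.2,0,0,0,-1,-4,0,0.2,0,0,0,-2,-4,0,0.2,0,0,0,-2,-4,0,0.2,0,0,0,-2,-4,0,0.2,0,0,0,0,0,0,0.2,0,0,0,0,0,0,0.2]
}}

```text
time_s: 25.5
position: [0.4653, -0.2253, 0.2111]
tcp_rot: [[0.037, 0.999, 0.001], [0.999, -0.037, 0.0], [0.0, 0.001, -1.0]]
force: [0.2, 0.8, -0.2]
opening: 0.599
```

```bash
python3 - <<'E'
from h import *
st(); snap('wrist','w10.png'); snap('top','t10.png'); 
a=cv2.imread('pics/t10.png');c=a[145:240,165:305]; cv2.imwrite('pics/t10c.png',cv2.resize(c,None,fx=5.7,fy=5.7,interpolation=cv2.INTER_CUBIC))
E
```

```text
25.5 lane [-271.1   56.6] z 0.2111 w [ 0.4653 -0.2253  0.2111] yyaw -2.12 F [ 0.18  0.84 -0.23] Flane [ 0.85 -0.15] op 0.6
```

View pics/t10c.png

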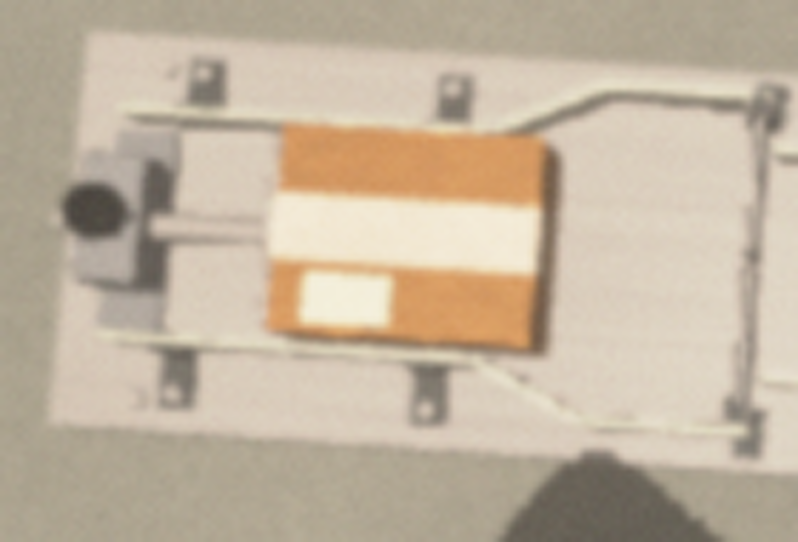

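View pics/w10.png

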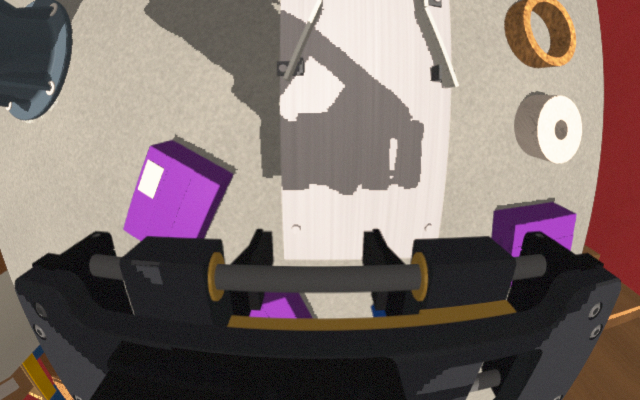

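```bash
python3 - <<'E'
from h import *
c=np.load('pics/t10.png.npz')
l=np.array([w2l(hit(c,165+u/5.7-.4,145+v/5.7-.4,.1)) for u,v in[(285,124),(546,138),(535,350),(269,330)]])
print(l.round(1),l.mean(0)); e=l[0]+l[3]-l[1]-l[2]; print(np.degrees(np.arctan2(e[1],e[0])))
hand_in()
E
```

```text
[[214.6 -46.4]
 [ 95.4 -47.5]
 [ 92.6  49. ]
 [213.2  47.7]] [153.94011816   0.69136011]
-0.044517441418209285
the job is handed in; nothing more can be done
```

The carton is up against the end-stop plate behind shut flaps, and I've handed the job in (no verdict is reported).

- **Lining up:** I first pushed the carton sideways with the open fingers to square and centre it. Then I pushed it from behind with both fingers between the guides and through the flaps. The push was mostly 3–5 N; the most I read on the way was 7.7 N, as the flaps began to open.
- **Pressing on the plate:** I felt the plate when the push rose from about 3 to 7.7 N, and pressed on to 12.7 N. After taking off about 3 N of sliding friction, roughly 9 N of that was on the plate, well under the 25 N limit.
- **Lifting clear:** I backed off about 2.4 mm, lifted straight up and moved away. The gripper was touching nothing when I handed in.

**Last checks, from the top camera:**
- The carton's centre is at lane x 154 mm, y +0.7 mm, with a skew of about 0.04°.
- Its front face is at about 214 mm, where I felt the plate. The plate is hidden under the carton from above, so I did not measure the gap directly, and a small rebound of the plate would not show.
- Both flaps look shut.
- I only ever worked over the lane and saw no sign that a bystander had moved, but I did not measure their positions.

No check failed or disagreed. The whole job took about 25.6 s of the 64 s allowed.

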